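Turn the divider leaf of the bench binder

ROBOT

A 7-joint arm with a two-finger parallel gripper is mounted at the origin on a cart in front of the work surface, level with it; the furniture and walls round the work are solid. World frame = base frame: x ahead of the robot, y to its left, z up, the work surface at z = 0. Lengths are in m, angles in rad, forces in N, time in s.
With the tool pointing down it reaches from about 0.425 to 0.975 m from the base axis. Payload 16.7 kg.
Tool frame: the origin (TCP) lies at the very end of the fingers, on their centre line; the grasp point (between the pads) lies 19 mm behind it; x points along the fingers, y is the direction in which the jaws open and shut, and the axes are right-handed (so a half turn about x gives the same grasp; the last joint's range is limited). The gripper opens to 85 mm and grips with 20 to 120 N. Pads are 22 mm wide; open, the fingers measure 114 mm over their backs; the gripper's body (76 mm by 85 mm) begins 54 mm behind the grasp point. The pads swing forward as they close: fully open they stand 13 mm farther back than shut.
Start: joints at [-1.454, 0.426, 0.074, 1.606, -0.034, 1.111, -0.067], TCP at [0.177, 0.651, 0.231] pointing down, gripper open.
Joint ranges: [-2.85, 2.85], [-0.5, 2.14], [-1.23, 1.37], [0.21, 2.46], [-1.02, 4.16], [0.16, 2.05], [-2.73, 2.73]. Speed limits (rad/s): [1.89, 1.89, 2.39, 2.39, 3.01, 3.01, 3.01].

INTERFACE

Orientations are given as [roll, pitch, yaw] about the fixed x, y, z axes, in that order (R = Rz(yaw) Ry(pitch) Rx(roll)).
In Python, from plant import robot gives the robot as it stands.
- The arm moves only by the tool play_rows, never from a script. Its argument "deltas" is a list of rows, each an object with "dp": the shift along the tool's x, y, z in m, a list of three; "yaw": the turn about the tool's x in rad; "grip": the closure in counts, from 0 (fully open) to 255 (shut). A call has 1 to 12 rows; each row is the pose to reach, as a shift and turn from the pose commanded when the call began, along the tool's axes at that moment; what a row does not reach only later rows make up. A row lasts 1/10 s, in which the tool goes at most 50 mm and 8.59 degrees, less where a joint would pass 70% of its speed; a pose out of reach is approached as far as the arm can. A call with a gripper value outside its range is refused whole. The fingers move at their own pace and stop on an object; the grip force is fixed at half the most. Time passes only in rows, so rows that repeat a pose let the fingers close. It gives the time, the measured TCP pose, the force and the opening at its end, in the units of the state.
- robot.observe(): the state, without advancing time (a new reading comes with each control period).
- robot.read_camera(name): name is "side" or "top" or "wrist"; returns the picture (384x512x3 uint8, red, green, blue); there is no depth.
- robot.camera_params(name): a dict with "camera_matrix" (3x3 intrinsics, pixels), "cam_to_world" (4x4, takes a point from camera to world coordinates); the wrist camera has in their place "T_tool_cam" (4x4, takes a point from camera to tool coordinates, whose origin is the TCP and whose axes are the tool frame's). Camera axes: x right, y down, z forward; pixel columns grow to the right and rows downward; lengths in m; the calibration is good to about 2 mm. A picture is of the moment at which its call begins: read the wrist's pose just before it. camera_params takes no time and is no camera call.
- robot.hand_in(): hands the job in, once; it reports no verdict.
The state is a dict: "time_s": time; "joint_pos": joint angles; "dq": joint speeds; "joint_torque": joint torques, N m; "ee_pos": TCP position; "eef_rot": TCP orientation; "contact_force": force on the tool from outside, world axes, zero at the start; "moment": the same for the moment, N m; "finger_gap": finger opening in m.
Only numpy, scipy, OpenCV 4.12 (cv2) and the standard library are available. Lean on these libraries where they do the work, as an engineer would, in place of code of your own. Each camera call takes 0.05 s, during which the arm holds its last target.

TASK

Turn the upper stiff divider leaf of the open binder over its spine, from the left side to the right side, by pushing it with the fingertips, and press it down until it lies flat on the right-hand sheets. Do it gently and without pinching the leaf or flinging it over. Leave the lower divider leaf lying on the left and do not disturb the things standing round the binder.

Things in the scene. Friction and masses are not known exactly. Their poses are not given: they have to be found in the camera images.
- binder: open ring binder, fixed, flat on the worktop. Origin: centre of its underside. x runs along the spine (away from the robot at yaw 0), y to the left page, z up. Black covers 172 mm (x) by 244 mm (y), 3 mm thick. Blocks of white sheets 150 mm long in x: left y 18 to 115, top z 28 mm; right y -18 to -115, top z 34 mm. Four steel rings over the spine, up to z 39 mm
- upper_leaf (a joint): angle of the upper leaf, rad: 0 flat on the left, pi/2 upright, pi flat on the right (its stop); starts ajar at 0.05 to 0.45. Hinge line along binder x at y 0, z 36 mm (mid-thickness of the leaf). Stiff hinge (0.075 N m friction): it stays at any angle and must be pushed all the way down; about 1 N at the tab moves it, over 25 N of finger force before it is nearly down (2.8) counts as pinching
- upper_tab (a point): middle of the upper leaf's tab, 137.5 mm from the hinge line, at binder x -45 mm (near half). Leaf: grey rigid plate 3 mm thick, 85 g, 160 mm along the spine, reaching 125 mm from the hinge line; its tab, 34 mm wide, reaches 150 mm. Flat, the tab juts 28 mm past the cover with 34 mm of air below, so a fingertip fits under it. Axes move with the leaf: x along the spine, y hinge to tab
- lower_leaf (a joint): angle of the lower leaf, rad, same meaning: 0 = flat on the left, where it starts and must stay. Same plate and stiff hinge, hinge line 6 mm below the upper one (z 30 mm)
- lower_tab (a point): point in the middle of the lower leaf's tab, 137.5 mm from its hinge line at binder x = +45 mm (the far half of the binder)
- pen: white marker pen with black cap lying near the binder's near edge, 17 x 135 x 16 mm, origin centre of its underside; leave alone
- dropper: small brown dropper bottle, 37 mm across, 86 mm tall, origin centre of its underside; stands to the right of the binder, before the blender; leave alone
- stopper: brown rubber stopper, 40 mm across, 30 mm tall, origin centre of its underside; stands left of the lower tab; leave alone
- timer: flat white lab timer, 70 x 62 x 18 mm, origin centre of its underside; lies to the left of the binder; leave alone
- beaker: glass beaker, 63 mm across, 70 mm tall, origin centre of its underside; stands to the left of the binder, farther back; leave alone
- petri: covered petri dish, 92 mm across, 36 mm tall, origin centre of its underside; stands to the right of the binder; leave alone

How it is judged:
By the outcome, as a careful person would: the job done as asked, in the order asked, and still so for the second after the job is handed in, with the robot touching nothing.
It also fails if it takes over 51 s, if anything falls off the work surface, if the arm or the gripper's body presses on something with over 40 N, if the wrist force passes 120 N, or if a joint passes its speed limit or range.

## Working session

There is one attempt and no reset: what is moved stays moved. The work goes in short steps, Python scripts to look and compute and a tool call to move; the robot and the scene stay as the last step left them, time stands still between calls to the robot, and variables do not carry over. Pictures are saved under pics/ and viewed, and the job is handed in when it is done.

Besides the shell and the picture viewer there is one more tool, called after "Request:" as name(argument=value, ...), one argument or row to a line, values as JSON. play_rows: Moves the arm, as the interface text tells. Its arguments: {"type":"object","properties":{"deltas":{"type":"array","items":{"type":"object","properties":{"dp":{"type":"array","items":{"type":"number"}},"yaw":{"type":"number"},"grip":{"type":"number"}}}}},"required":["deltas"]}

```bash
ls; mkdir -p pics
python3 - <<'E'
from plant import robot
import cv2,numpy as np
np.set_printoptions(precision=4,suppress=True)
for n in ["side","top","wrist"]:
    p=robot.camera_params(n); print(n,p)
    if n!="wrist": cv2.imwrite(f"pics/{n}0.png",robot.read_camera(n)[:,:,::-1])
print(robot.observe())
E
```

```text
pics
side {'camera_matrix': array([[444.0378,   0.    , 257.7884],
       [  0.    , 444.0378, 187.4239],
       [  0.    ,   0.    ,   1.    ]]), 'cam_to_world': array([[-0.999 , -0.0405,  0.0208,  0.4555],
       [-0.0425,  0.6667, -0.7441,  1.0586],
       [ 0.0162, -0.7443, -0.6677,  0.8932],
       [ 0.    ,  0.    ,  0.    ,  1.    ]])}
top {'camera_matrix': array([[417.6239,   0.    , 250.7104],
       [  0.    , 417.6239, 191.1472],
       [  0.    ,   0.    ,   1.    ]]), 'cam_to_world': array([[-0.0289, -0.9949,  0.0971,  0.3541],
       [-0.9994,  0.0308,  0.0178,  0.0967],
       [-0.0207, -0.0966, -0.9951,  1.379 ],
       [ 0.    ,  0.    ,  0.    ,  1.    ]])}
wrist {'camera_matrix': array([[321.7374,   0.    , 256.3412],
       [  0.    , 321.7374, 191.2912],
       [  0.    ,   0.    ,   1.    ]]), 'T_tool_cam': array([[ 0.0003, -0.2877,  0.9577, -0.1432],
       [ 1.    ,  0.0007, -0.0002,  0.0022],
       [-0.0006,  0.9577,  0.2877, -0.0743],
       [ 0.    ,  0.    ,  0.    ,  1.    ]])}
{'time_s': 0.1, 'joint_pos': array([-1.4545,  0.4266,  0.0738,  1.6065, -0.0341,  1.1108, -0.0671]), 'dq': array([-0.0014, -0.0009,  0.0017, -0.0034, -0.0002, -0.0003,  0.0013]), 'joint_torque': array([  0.0071, -95.1536,   3.7713, -46.442 ,   0.0196,   0.0065,
        -0.    ]), 'ee_pos': array([0.1772, 0.6509, 0.2307]), 'eef_rot': array([-1.517 ,  1.5697, -1.7828]), 'contact_force': array([-0.1328, -0.1072, -0.307 ]), 'moment': array([-0.0266, -0.0255, -0.0665]), 'finger_gap': 0.08561573426168567}
```

View pics/top0.png

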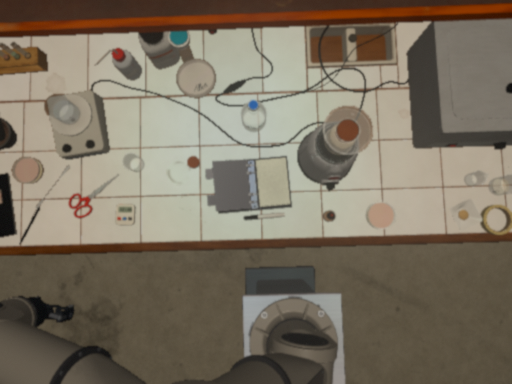

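View pics/side0.png

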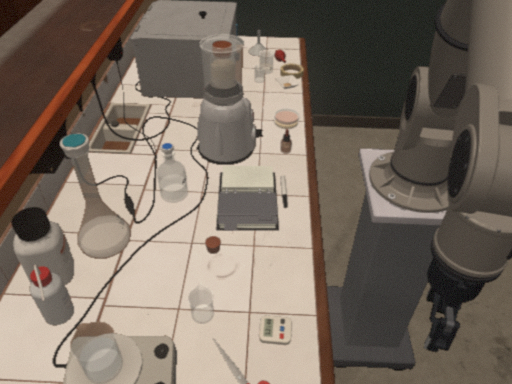

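Run:
```python
import cv2
a=cv2.imread("pics/top0.png")[135:235,150:350]; cv2.imwrite("pics/topz.png",cv2.resize(a,None,fx=4,fy=4,interpolation=cv2.INTER_CUBIC))
a=cv2.imread("pics/side0.png")[130:290,180:320]; cv2.imwrite("pics/sidez.png",cv2.resize(a,None,fx=3.7,fy=3.7,interpolation=cv2.INTER_CUBIC))
```

```text
(no output)
```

View pics/topz.png

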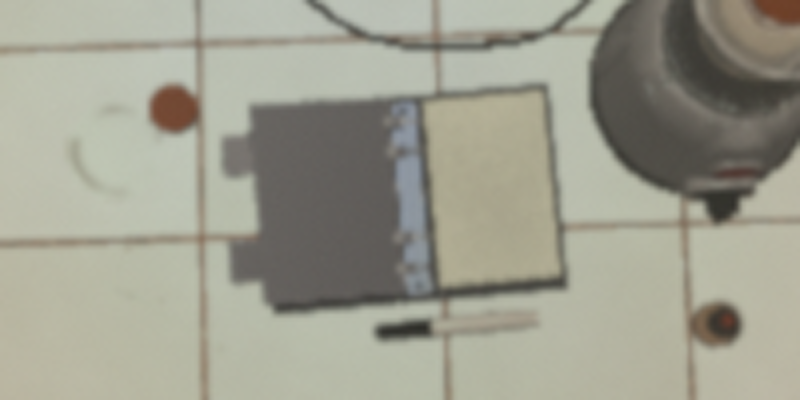

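View pics/sidez.png

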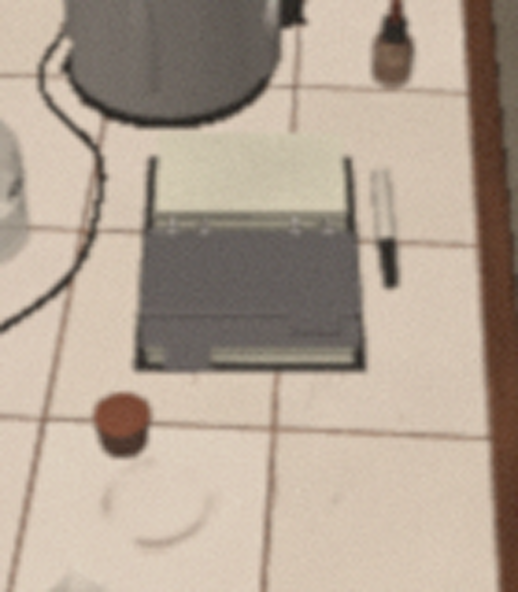

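```bash
cat > h.py <<'E'
import numpy as np,cv2
from scipy.optimize import least_squares
from plant import robot
np.set_printoptions(precision=4,suppress=True)
def proj(n,P):
    p=robot.camera_params(n);K=p["camera_matrix"];T=np.linalg.inv(p["cam_to_world"])
    c=np.atleast_2d(P)@T[:3,:3].T+T[:3,3]; u=c@K.T; return u[:,:2]/u[:,2:]
def b2w(b,pts):
    c,s=np.cos(b[2]),np.sin(b[2]); pts=np.atleast_2d(pts)
    return np.c_[b[0]+c*pts[:,0]-s*pts[:,1], b[1]+s*pts[:,0]+c*pts[:,1], pts[:,2]]
def leaf(x,r,th,zh=.036,off=0): return [x,r*np.cos(th)+off*np.sin(th)*-1,zh+r*np.sin(th)+off*np.cos(th)]
E
cat > fit.py <<'E'
from h import *
Z=lambda l:np.array(l,float)
top=Z([[547,86],[566,288],[275,308],[222,137],[224,176],[230,241],[234,284]])/4+[150,135]
side=Z([[365,370],[135,370],[292,335],[342,336],[138,316],[358,318],[165,369],[212,371]])/3.7+[180,130]
def model(p):
    th=p[3]
    t=[[.086,-.122,.003],[-.086,-.122,.003],[-.086,.122,.003],leaf(.062,.15,0,.03),leaf(.028,.15,0,.03),leaf(-.028,.15,th),leaf(-.062,.15,th)]
    s=[[-.086,.122,.003],[.086,.122,.003],leaf(-.028,.15,th),leaf(-.062,.15,th),leaf(.08,.125,th),leaf(-.08,.125,th),leaf(.062,.15,0,.03),leaf(.028,.15,0,.03)]
    return proj("top",b2w(p,t))-top,proj("side",b2w(p,s))-side
r=least_squares(lambda p:np.vstack(model(p)).ravel(),[.45,.0,0,.2],loss="soft_l1")
print(r.x); a,b=model(r.x);print(a);print(b)
from plant import robot
def ray(n,uv,z):
    p=robot.camera_params(n);K=p["camera_matrix"];T=p["cam_to_world"]
    d=T[:3,:3]@np.linalg.solve(K,[*uv,1]);o=T[:3,3];return o+d*(z-o[2])/d[2]
print("stopper",ray("top",(150+174/4,135+108/4),.03),"pen cap end",ray("top",(150+378/4,135+332/4),.016),"timer",ray("top",(125,215),.018),"dropper",ray("top",(150+725/4,135+322/4),.08))
E
python3 fit.py
```

```text
[0.5104 0.1144 0.059  0.1646]
[[ 0.0293 -0.8141]
 [ 0.3092  0.0425]
 [-0.6851  1.6209]
 [-0.3938 -0.3244]
 [-0.0902  0.2025]
 [-0.8194  0.1194]
 [-0.988   0.0179]]
[[ 0.7468 -1.3   ]
 [-0.3673 -1.2314]
 [-0.2718  0.4108]
 [-0.6724  0.1317]
 [ 0.1361 -0.1308]
 [ 1.3828 -0.6945]
 [-0.3712 -0.1246]
 [-0.1267 -0.6797]]
stopper [0.5875 0.3055 0.03  ] pen cap end [0.3999 0.1439 0.016 ] timer [0.4212 0.5352 0.018 ] dropper [ 0.3975 -0.1271  0.08  ]
```

```bash
cat >> h.py <<'E'
from scipy.spatial.transform import Rotation as Ro
B=np.array([.5104,.1144,.059])
def toolR(s): return Ro.from_euler("xyz",s["eef_rot"]).as_matrix()
def plan(targets,Rcmd=None,pcmd=None):
    "world tip targets -> dp in current tool axes"
    s=robot.observe(); R=toolR(s) if Rcmd is None else Rcmd; p=s["ee_pos"] if pcmd is None else pcmd
    return (np.atleast_2d(targets)-p)@R
E
python3 - <<'E'
from h import *
s=robot.observe();R=toolR(s);print(R)
c,sn=np.cos(B[2]),np.sin(B[2]); want=np.array([sn,-c,0]) # binder -y
v=R.T@want; print("turn about x:",np.arctan2(-v[1],v[2]))
# pixel check wrist
cv2.imwrite("pics/w0.png",robot.read_camera("wrist")[:,:,::-1])
t=b2w(B,[[-.045,.21,.20]]);print(t,plan(t))
E
```

```text
[[-0.0002  0.2627  0.9649]
 [-0.0011  0.9649 -0.2627]
 [-1.     -0.0011  0.0001]]
turn about x: 1.2460034502130544
[[0.4531 0.3214 0.2   ]] [[ 0.031  -0.2456  0.3528]]
```

View pics/w0.png

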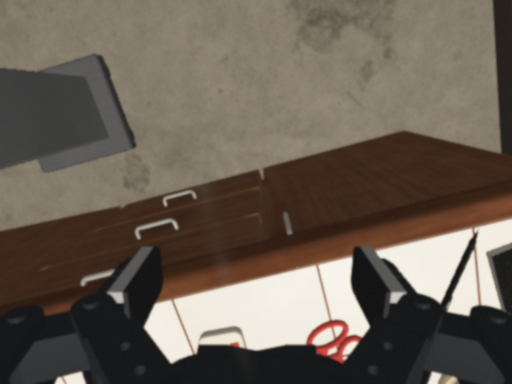

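Request:
play_rows(
  deltas=[
    {"dp": [0.0,-0.02,0.03],"yaw": 0.12,"grip": 255},
    {"dp": [0.0,-0.045,0.065],"yaw": 0.24,"grip": 255},
    {"dp": [0.005,-0.07,0.1],"yaw": 0.37,"grip": 255},
    {"dp": [0.01,-0.095,0.135],"yaw": 0.5,"grip": 255},
    {"dp": [0.01,-0.12,0.17],"yaw": 0.63,"grip": 255},
    {"dp": [0.01,-0.145,0.205],"yaw": 0.76,"grip": 255},
    {"dp": [0.01,-0.17,0.24],"yaw": 0.89,"grip": 255},
    {"dp": [0.01,-0.195,0.28],"yaw": 1.02,"grip": 255},
    {"dp": [0.01,-0.22,0.315],"yaw": 1.14,"grip": 255},
    {"dp": [0.01,-0.24,0.345],"yaw": 1.246,"grip": 255},
    {"dp": [0.01,-0.246,0.353],"yaw": 1.246,"grip": 255},
    {"dp": [0.01,-0.246,0.353],"yaw": 1.246,"grip": 255},
  ],
)

```text
time_s: 1.35
ee_pos: [0.4541, 0.3199, 0.2213]
eef_rot: [0.037, 1.57, -1.476]
contact_force: [-0.3, 0.1, -1.0]
finger_gap: 0.0001
```

Run:
```python
from h import *
s=robot.observe();print(s["ee_pos"],s["time_s"],s["contact_force"],s["finger_gap"]);print(toolR(s))
cv2.imwrite("pics/w1.png",robot.read_camera("wrist")[:,:,::-1])
```

```text
[0.4541 0.3199 0.2213] 1.35 [-0.3061  0.1346 -1.0306] 6.535950264721078e-05
[[ 0.      0.9984  0.0573]
 [-0.0003  0.0573 -0.9984]
 [-1.      0.      0.0003]]
```

View pics/w1.png

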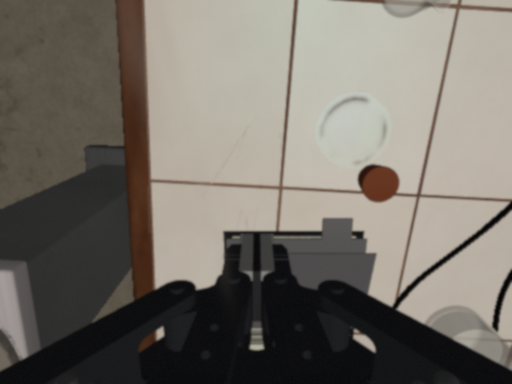

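```bash
cat >> h.py <<'E'
def wproj(P,s):
    p=robot.camera_params("wrist");T=np.eye(4);T[:3,:3]=toolR(s);T[:3,3]=s["ee_pos"];T=np.linalg.inv(T@p["T_tool_cam"])
    c=np.atleast_2d(P)@T[:3,:3].T+T[:3,3];u=c@p["camera_matrix"].T;return u[:,:2]/u[:,2:]
def over(im,f,b,th,tl=0,k=1,o=(0,0)):
    def poly(P,col): cv2.polylines(im,[np.round((f(b2w(b,P))-o)*k).astype(int)],True,col,1,cv2.LINE_AA)
    poly([[sx*.086,sy*.122,.003] for sx,sy in[(1,1),(1,-1),(-1,-1),(-1,1)]],(0,255,0))
    for th_,zh,x0,col in[(th,.036,-.045,(0,0,255)),(tl,.03,.045,(255,0,0))]:
        poly([leaf(x,r,th_,zh) for x,r in[(-.08,.01),(-.08,.125),(x0-.017,.125),(x0-.017,.15),(x0+.017,.15),(x0+.017,.125),(.08,.125),(.08,.01)]],col)
E
python3 - <<'E'
from h import *
s=robot.observe();im=cv2.imread("pics/w1.png")
im=cv2.resize(im[200:384,150:450],None,fx=2.6,fy=2.6,interpolation=cv2.INTER_CUBIC)
over(im,lambda P:wproj(P,s),B,.165,k=2.6,o=(150,200));cv2.imwrite("pics/w1o.png",im)
im=cv2.imread("pics/side0.png")[130:290,180:320];im=cv2.resize(im,None,fx=3.7,fy=3.7,interpolation=cv2.INTER_CUBIC)
over(im,lambda P:proj("side",P),B,.165,k=3.7,o=(180,130));cv2.imwrite("pics/sideo.png",im)
E
```

```text
(no output)
```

View pics/w1o.png

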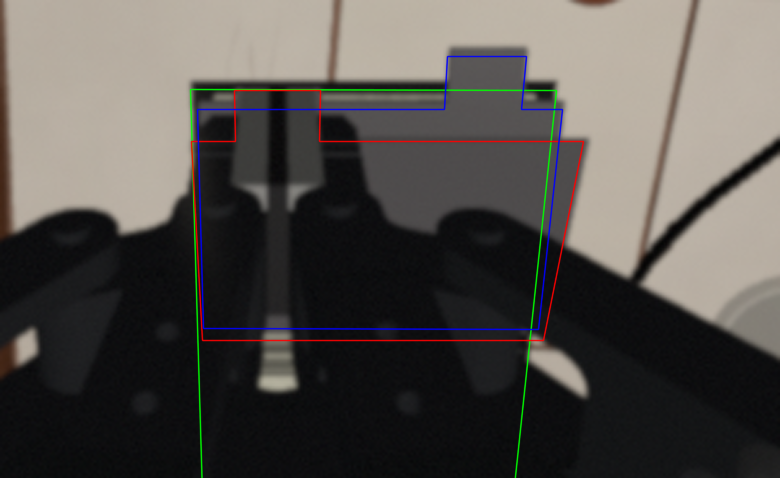

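View pics/sideo.png

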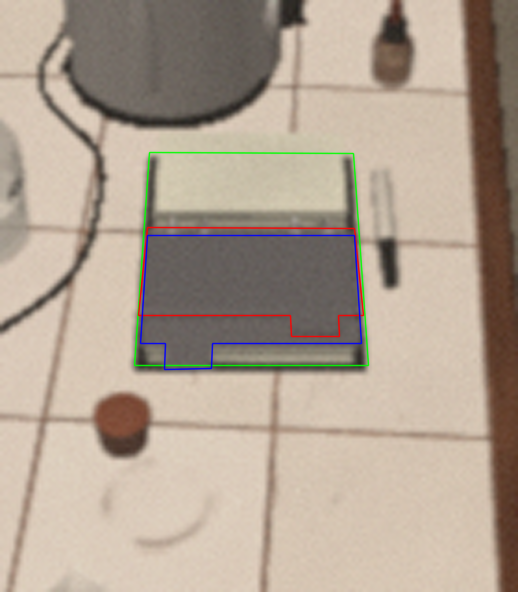

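```bash
sed -i 's/^B=.*/B=np.array([.5104,.1165,.059])/' h.py
cat > arc.py <<'E'
from h import *
import sys
s=robot.observe()
print(s["time_s"],s["ee_pos"],s["contact_force"])
c,sn=np.cos(B[2]),np.sin(B[2])
rel=s["ee_pos"]-[B[0],B[1],0];print("tip in binder",[c*rel[0]+sn*rel[1],-sn*rel[0]+c*rel[1],rel[2]])
if len(sys.argv)>1:
    t=eval(sys.argv[1]); print(plan(b2w(B,t)))
E
python3 arc.py "[[-.045,.175,.12],[-.045,.175,.045],[-.045,.16,.045]]"
```

```text
1.4 [0.4531 0.3213 0.2212] [ 0.1259 -0.5172 -0.1238]
tip in binder [np.float64(-0.04515403078990567), np.float64(0.2078448265280319), np.float64(0.22117840654468318)]
[[0.1012 0.0002 0.0328]
 [0.1762 0.0002 0.0328]
 [0.1762 0.0002 0.0478]]
```

Request:
play_rows(
  deltas=[
    {"dp": [0.03,0,0.005],"yaw": 0,"grip": 255},
    {"dp": [0.06,0,0.015],"yaw": 0,"grip": 255},
    {"dp": [0.09,0,0.025],"yaw": 0,"grip": 255},
    {"dp": [0.12,0,0.032],"yaw": 0,"grip": 255},
    {"dp": [0.15,0,0.033],"yaw": 0,"grip": 255},
    {"dp": [0.17,0,0.033],"yaw": 0,"grip": 255},
    {"dp": [0.176,0,0.034],"yaw": 0,"grip": 255},
    {"dp": [0.176,0,0.037],"yaw": 0,"grip": 255},
    {"dp": [0.176,0,0.04],"yaw": 0,"grip": 255},
    {"dp": [0.176,0,0.043],"yaw": 0,"grip": 255},
    {"dp": [0.176,0,0.045],"yaw": 0,"grip": 255},
    {"dp": [0.176,0,0.046],"yaw": 0,"grip": 255},
  ],
)

```text
time_s: 2.6
ee_pos: [0.4562, 0.2752, 0.0459]
eef_rot: [2.38, 1.57, 0.868]
contact_force: [0.5, 0.6, -0.1]
finger_gap: 0.0
```

```bash
python3 arc.py
python3 - <<'E'
from h import *
cv2.imwrite("pics/s1.png",cv2.resize(robot.read_camera("side")[120:300,150:350,::-1],None,fx=3.3,fy=3.3,interpolation=cv2.INTER_CUBIC))
E
```

```text
2.6 [0.4562 0.2752 0.0459] [ 0.4862  0.5794 -0.0952]
tip in binder [np.float64(-0.04471700593234373), np.float64(0.16163785068379447), np.float64(0.04591550498447433)]
```

View pics/s1.png

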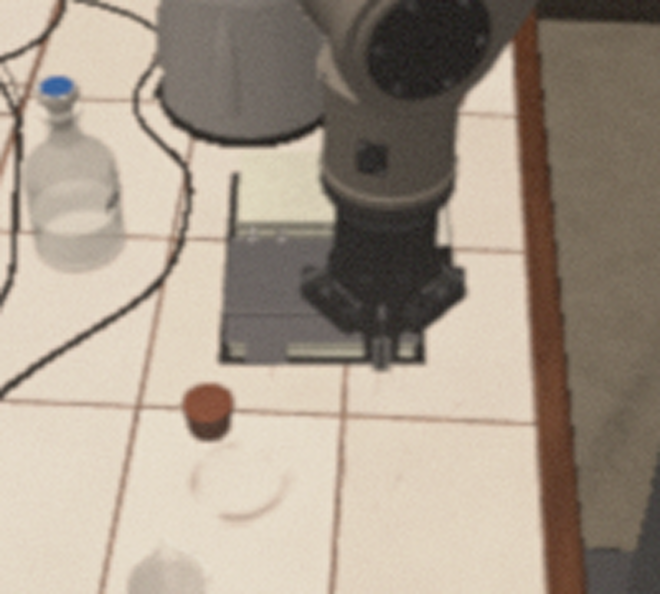

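Request:
play_rows(
  deltas=[
    {"dp": [0,0,0.001],"yaw": 0,"grip": 255},
    {"dp": [0,0,0.002],"yaw": 0,"grip": 255},
    {"dp": [0,0,0.003],"yaw": 0,"grip": 255},
    {"dp": [0,0,0.003],"yaw": 0,"grip": 255},
  ],
)

```text
time_s: 3.05
ee_pos: [0.4562, 0.2721, 0.0453]
eef_rot: [-0.603, 1.571, -2.115]
contact_force: [0.4, -0.6, -0.0]
finger_gap: 0.0001
```

Request:
play_rows(
  deltas=[
    {"dp": [-0.001,0,0.001],"yaw": 0,"grip": 255},
    {"dp": [-0.002,0,0.002],"yaw": 0,"grip": 255},
    {"dp": [-0.003,0,0.003],"yaw": 0,"grip": 255},
    {"dp": [-0.004,0,0.003],"yaw": 0,"grip": 255},
  ],
)

```text
time_s: 3.45
ee_pos: [0.4563, 0.2698, 0.0495]
eef_rot: [2.928, 1.57, 1.416]
contact_force: [-0.7, 4.4, 0.1]
finger_gap: 0.0
```

Request:
play_rows(
  deltas=[
    {"dp": [-0.003,0,0.0005],"yaw": 0,"grip": 255},
    {"dp": [-0.007,0,0.0013],"yaw": 0,"grip": 255},
    {"dp": [-0.011,0,0.0024],"yaw": 0,"grip": 255},
    {"dp": [-0.015,0,0.0036],"yaw": 0,"grip": 255},
  ],
)

```text
time_s: 3.85
ee_pos: [0.4566, 0.2657, 0.0648]
eef_rot: [2.684, 1.571, 1.173]
contact_force: [-1.1, 3.7, 0.3]
finger_gap: -0.0004
```

```bash
python3 arc.py
python3 - <<'E'
from h import *
cv2.imwrite("pics/s2.png",cv2.resize(robot.read_camera("side")[120:300,150:350,::-1],None,fx=3.3,fy=3.3,interpolation=cv2.INTER_CUBIC))
E
```

```text
3.85 [0.4566 0.2657 0.0648] [-1.094   3.7363  0.257 ]
tip in binder [np.float64(-0.04494009065404914), np.float64(0.1520979278517186), np.float64(0.06479065924472699)]
```

View pics/s2.png

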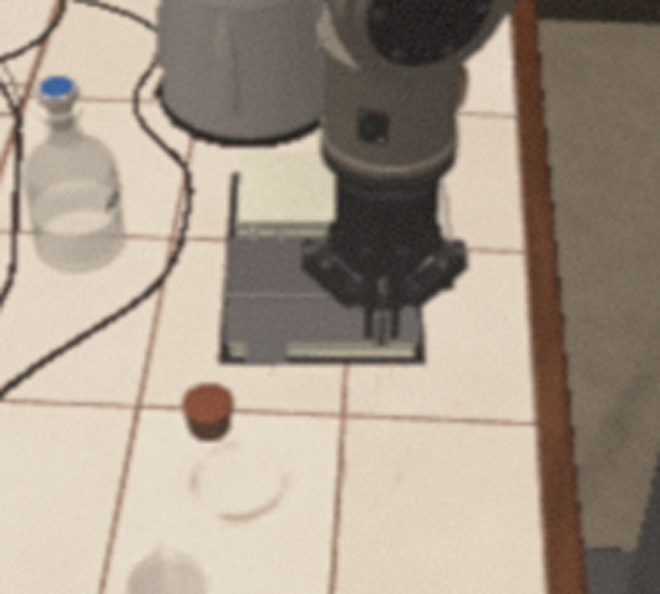

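Request:
play_rows(
  deltas=[
    {"dp": [-0.005,0,0.0018],"yaw": 0,"grip": 255},
    {"dp": [-0.01,0,0.0038],"yaw": 0,"grip": 255},
    {"dp": [-0.0145,0,0.0058],"yaw": 0,"grip": 255},
    {"dp": [-0.019,0,0.008],"yaw": 0,"grip": 255},
    {"dp": [-0.0235,0,0.0103],"yaw": 0,"grip": 255},
    {"dp": [-0.028,0,0.0127],"yaw": 0,"grip": 255},
    {"dp": [-0.0325,0,0.0153],"yaw": 0,"grip": 255},
    {"dp": [-0.037,0,0.018],"yaw": 0,"grip": 255},
  ],
)

```text
time_s: 4.7
ee_pos: [0.4576, 0.2476, 0.1018]
eef_rot: [2.698, 1.571, 1.186]
contact_force: [-2.0, 3.3, 1.8]
finger_gap: 0.0004
```

```bash
python3 arc.py
python3 - <<'E'
from h import *
im=cv2.resize(robot.read_camera("side")[120:300,150:350,::-1],None,fx=3.3,fy=3.3,interpolation=cv2.INTER_CUBIC)
over(im,lambda P:proj("side",P),B,.6,k=3.3,o=(150,120))
cv2.imwrite("pics/s3.png",im)
E
```

```text
4.7 [0.4576 0.2476 0.1018] [-2.0262  3.3011  1.8026]
tip in binder [np.float64(-0.04493185557955707), np.float64(0.13398235326202387), np.float64(0.101754338797298)]
```

View pics/s3.png

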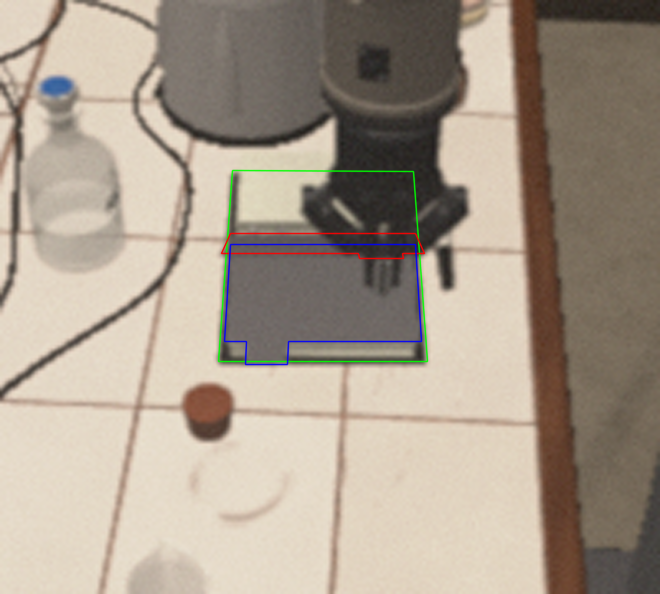

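Request:
play_rows(
  deltas=[
    {"dp": [-0.0035,0,0.0025],"yaw": 0,"grip": 255},
    {"dp": [-0.007,0,0.005],"yaw": 0,"grip": 255},
    {"dp": [-0.011,0,0.0083],"yaw": 0,"grip": 255},
    {"dp": [-0.015,0,0.0117],"yaw": 0,"grip": 255},
    {"dp": [-0.019,0,0.0153],"yaw": 0,"grip": 255},
    {"dp": [-0.023,0,0.0189],"yaw": 0,"grip": 255},
    {"dp": [-0.0265,0,0.0228],"yaw": 0,"grip": 255},
    {"dp": [-0.03,0,0.0267],"yaw": 0,"grip": 255},
    {"dp": [-0.0335,0,0.0308],"yaw": 0,"grip": 255},
    {"dp": [-0.0366,0,0.0348],"yaw": 0,"grip": 255},
    {"dp": [-0.0395,0,0.039],"yaw": 0,"grip": 255},
    {"dp": [-0.0425,0,0.0435],"yaw": 0,"grip": 255},
  ],
)

```text
time_s: 5.95
ee_pos: [0.4601, 0.2037, 0.1439]
eef_rot: [-0.574, 1.57, -2.086]
contact_force: [0.6, 2.2, 1.3]
finger_gap: -0.0
```

```bash
python3 arc.py
python3 - <<'E'
from h import *
im=cv2.resize(robot.read_camera("side")[120:300,150:350,::-1],None,fx=3.3,fy=3.3,interpolation=cv2.INTER_CUBIC)
over(im,lambda P:proj("side",P),B,1.0,k=3.3,o=(150,120))
cv2.imwrite("pics/s4.png",im)
E
```

```text
5.95 [0.4601 0.2037 0.1439] [0.5984 2.2223 1.3258]
tip in binder [np.float64(-0.04502957288018947), np.float64(0.08999097528447365), np.float64(0.1439397762488765)]
```

View pics/s4.png

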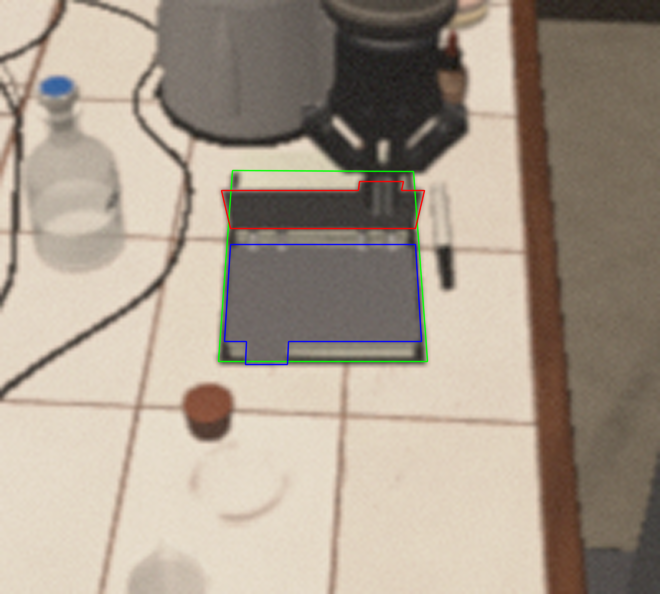

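```bash
cat > path.py <<'E'
from h import *
import sys
def tip(th,rho=.13,x=-.045):
    if th<np.pi/2: return [x,.15*np.cos(th)+.0095+.002*max(0,(th-1)/.57),.018+.15*np.sin(th)]
    return [x,rho*np.cos(th)+.0015*np.sin(th)+.010,.036+rho*np.sin(th)-.0015*np.cos(th)+.002*np.clip((1.65-th)/.08,0,1)]
a,b,n=map(float,sys.argv[1:4]); rho=float(sys.argv[4]) if len(sys.argv)>4 else .13
th=np.linspace(a,b,int(n)+1)[1:]
for t,d in zip(th,plan(b2w(B,[tip(t,rho) for t in th]))): print(round(t,3),np.round(d,4))
E
python3 path.py 1.0 1.54 12
python3 - <<'E'
from h import *
def ray(n,uv,z):
    p=robot.camera_params(n);K=p["camera_matrix"];T=p["cam_to_world"]
    d=T[:3,:3]@np.linalg.solve(K,[*uv,1]);o=T[:3,3];return o+d*(z-o[2])/d[2]
for u in [(160,100),(200,132),(240,140),(290,140),(325,120)]: print(ray("side",(u[0]/3.3+150,u[1]/3.3+120),0))
print(b2w(B,[[-.045,-.12,.04]]))
E
```

```text
1.045 [-0.0034 -0.0001  0.0043]
1.09 [-0.0067 -0.0001  0.0101]
1.135 [-0.0097 -0.0001  0.016 ]
1.18 [-0.0124 -0.0001  0.022 ]
1.225 [-0.0148 -0.0001  0.0281]
1.27 [-0.0169 -0.0001  0.0344]
1.315 [-0.0188 -0.0001  0.0407]
1.36 [-0.0203 -0.0001  0.0471]
1.405 [-0.0216 -0.0001  0.0536]
1.45 [-0.0226 -0.      0.0601]
1.495 [-0.0232 -0.      0.0667]
1.54 [-0.0236 -0.      0.0733]
[ 0.6871 -0.1088  0.    ]
[ 0.6409 -0.06    0.    ]
[ 0.6007 -0.05    0.    ]
[ 0.5522 -0.053   0.    ]
[ 0.5201 -0.0867  0.    ]
[[ 0.4726 -0.0059  0.04  ]]
```

Request:
play_rows(
  deltas=[
    {"dp": [-0.0034,0,0.0045],"yaw": 0,"grip": 255},
    {"dp": [-0.0067,0,0.0101],"yaw": 0,"grip": 255},
    {"dp": [-0.0097,0,0.016],"yaw": 0,"grip": 255},
    {"dp": [-0.0124,0,0.022],"yaw": 0,"grip": 255},
    {"dp": [-0.0148,0,0.0281],"yaw": 0,"grip": 255},
    {"dp": [-0.0169,0,0.0344],"yaw": 0,"grip": 255},
    {"dp": [-0.0188,0,0.0407],"yaw": 0,"grip": 255},
    {"dp": [-0.0203,0,0.0471],"yaw": 0,"grip": 255},
    {"dp": [-0.0216,0,0.0536],"yaw": 0,"grip": 255},
    {"dp": [-0.0226,0,0.0601],"yaw": 0,"grip": 255},
    {"dp": [-0.0232,0,0.0667],"yaw": 0,"grip": 255},
    {"dp": [-0.0236,0,0.0733],"yaw": 0,"grip": 255},
  ],
)

```text
time_s: 7.2
ee_pos: [0.4646, 0.1305, 0.1675]
eef_rot: [1.292, 1.571, -0.22]
contact_force: [0.2, 0.1, -0.1]
finger_gap: 0.0005
```

```bash
python3 arc.py
python3 - <<'E'
from h import *
im=cv2.resize(robot.read_camera("side")[80:300,150:350,::-1],None,fx=2.7,fy=2.7,interpolation=cv2.INTER_CUBIC)
over(im,lambda P:proj("side",P),B,1.54,k=2.7,o=(150,80))
cv2.imwrite("pics/s5.png",im)
E
python3 path.py 1.55 2.15 12 .12
```

```text
7.2 [0.4646 0.1305 0.1675] [ 0.238   0.0973 -0.0636]
tip in binder [np.float64(-0.0449044669012001), np.float64(0.016696673400700753), np.float64(0.1674768494295161)]
1.6 [ 0.0103 -0.0001  0.0077]
1.65 [ 0.0118 -0.0001  0.0136]
1.7 [ 0.0123 -0.0001  0.0196]
1.75 [ 0.0132 -0.      0.0256]
1.8 [ 0.0143 -0.      0.0315]
1.85 [ 0.0158 -0.      0.0373]
1.9 [ 0.0175 -0.      0.043 ]
1.95 [ 0.0195 -0.      0.0487]
2.0 [ 0.0218 -0.      0.0542]
2.05 [ 0.0243 -0.      0.0596]
2.1 [ 0.0272 -0.      0.0649]
2.15 [ 0.0303 -0.      0.0701]
```

View pics/s5.png

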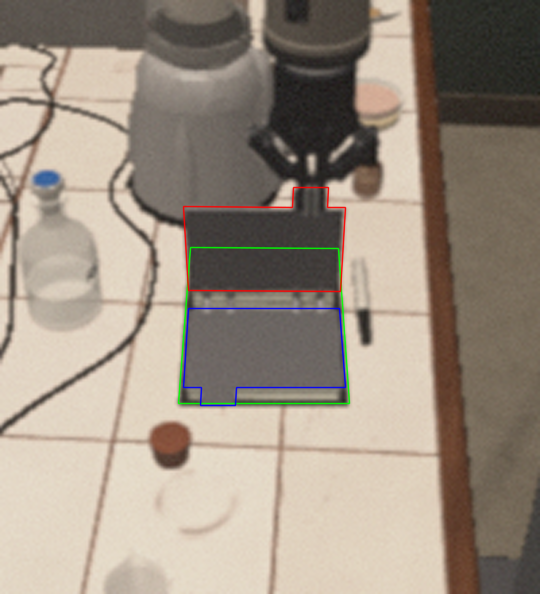

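Request:
play_rows(
  deltas=[
    {"dp": [0.005,0,0.004],"yaw": 0,"grip": 255},
    {"dp": [0.01,0,0.0085],"yaw": 0,"grip": 255},
    {"dp": [0.0118,0,0.0136],"yaw": 0,"grip": 255},
    {"dp": [0.0123,0,0.0196],"yaw": 0,"grip": 255},
    {"dp": [0.0132,0,0.0256],"yaw": 0,"grip": 255},
    {"dp": [0.0143,0,0.0315],"yaw": 0,"grip": 255},
    {"dp": [0.0158,0,0.0373],"yaw": 0,"grip": 255},
    {"dp": [0.0175,0,0.043],"yaw": 0,"grip": 255},
    {"dp": [0.0195,0,0.0487],"yaw": 0,"grip": 255},
    {"dp": [0.0218,0,0.0542],"yaw": 0,"grip": 255},
    {"dp": [0.0243,0,0.0596],"yaw": 0,"grip": 255},
    {"dp": [0.0272,0,0.0649],"yaw": 0,"grip": 255},
  ],
)

```text
time_s: 8.45
ee_pos: [0.4684, 0.0659, 0.14]
eef_rot: [-0.353, 1.571, -1.865]
contact_force: [-0.0, 0.0, -0.5]
finger_gap: -0.0004
```

```bash
python3 arc.py
python3 - <<'E'
from h import *
im=cv2.resize(robot.read_camera("side")[80:300,150:350,::-1],None,fx=2.7,fy=2.7,interpolation=cv2.INTER_CUBIC)
over(im,lambda P:proj("side",P),B,2.1,k=2.7,o=(150,80))
cv2.imwrite("pics/s6.png",im)
E
python3 path.py 2.1 2.7 12 .12
```

```text
8.45 [0.4684 0.0659 0.14  ] [-0.0473  0.0154 -0.5005]
tip in binder [np.float64(-0.04494922533844816), np.float64(-0.04806856043702455), np.float64(0.14000166659940771)]
2.15 [0.0024 0.0002 0.0055]
2.2 [0.0057 0.0002 0.0105]
2.25 [0.0093 0.0002 0.0153]
2.3 [0.0131 0.0002 0.0199]
2.35 [0.0172 0.0002 0.0243]
2.4 [0.0215 0.0003 0.0286]
2.45 [0.0259 0.0003 0.0325]
2.5 [0.0306 0.0003 0.0363]
2.55 [0.0355 0.0003 0.0398]
2.6 [0.0405 0.0003 0.0431]
2.65 [0.0457 0.0003 0.0461]
2.7 [0.051  0.0003 0.0489]
```

View pics/s6.png

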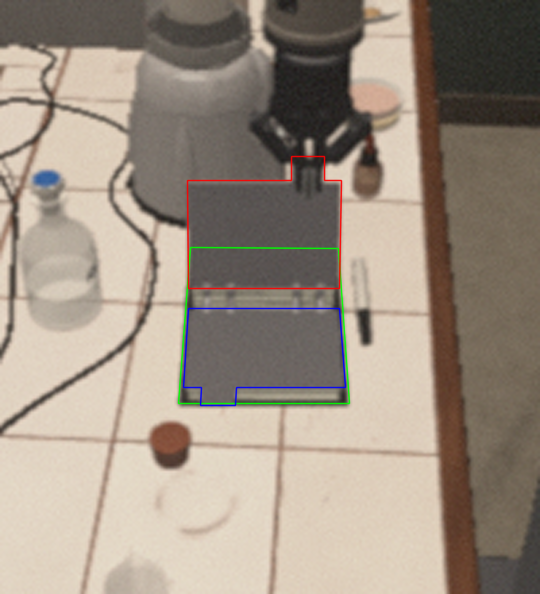

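Leaf matches the 2.1 rad overlay; lower leaf still flat on the left. Continue down.

Request:
play_rows(
  deltas=[
    {"dp": [0.0024,0,0.0055],"yaw": 0,"grip": 255},
    {"dp": [0.0057,0,0.0105],"yaw": 0,"grip": 255},
    {"dp": [0.0093,0,0.0153],"yaw": 0,"grip": 255},
    {"dp": [0.0131,0,0.0199],"yaw": 0,"grip": 255},
    {"dp": [0.0172,0,0.0243],"yaw": 0,"grip": 255},
    {"dp": [0.0215,0,0.0286],"yaw": 0,"grip": 255},
    {"dp": [0.0259,0,0.0325],"yaw": 0,"grip": 255},
    {"dp": [0.0306,0,0.0363],"yaw": 0,"grip": 255},
    {"dp": [0.0355,0,0.0398],"yaw": 0,"grip": 255},
    {"dp": [0.0405,0,0.0431],"yaw": 0,"grip": 255},
    {"dp": [0.0457,0,0.0461],"yaw": 0,"grip": 255},
    {"dp": [0.051,0,0.0489],"yaw": 0,"grip": 255},
  ],
)

```text
time_s: 9.7
ee_pos: [0.4712, 0.0173, 0.0888]
eef_rot: [-1.068, 1.571, -2.58]
contact_force: [-0.2, 0.2, 0.6]
finger_gap: 0.0
```

```bash
python3 arc.py
python3 - <<'E'
from h import *
im=cv2.resize(robot.read_camera("side")[80:300,150:350,::-1],None,fx=2.7,fy=2.7,interpolation=cv2.INTER_CUBIC)
over(im,lambda P:proj("side",P),B,2.7,k=2.7,o=(150,80))
cv2.imwrite("pics/s7.png",im)
E
python3 path.py 2.7 3.14 10 .12
```

```text
9.7 [0.4712 0.0173 0.0888] [-0.1967  0.2497  0.5942]
tip in binder [np.float64(-0.04498210467555072), np.float64(-0.0967621749135681), np.float64(0.08875758187448698)]
2.744 [0.0043 0.0004 0.0029]
2.788 [0.0092 0.0004 0.0049]
2.832 [0.0141 0.0004 0.0067]
2.876 [0.0192 0.0004 0.0082]
2.92 [0.0243 0.0004 0.0096]
2.964 [0.0295 0.0004 0.0107]
3.008 [0.0347 0.0004 0.0115]
3.052 [0.0399 0.0004 0.0122]
3.096 [0.0452 0.0004 0.0126]
3.14 [0.0504 0.0004 0.0128]
```

View pics/s7.png

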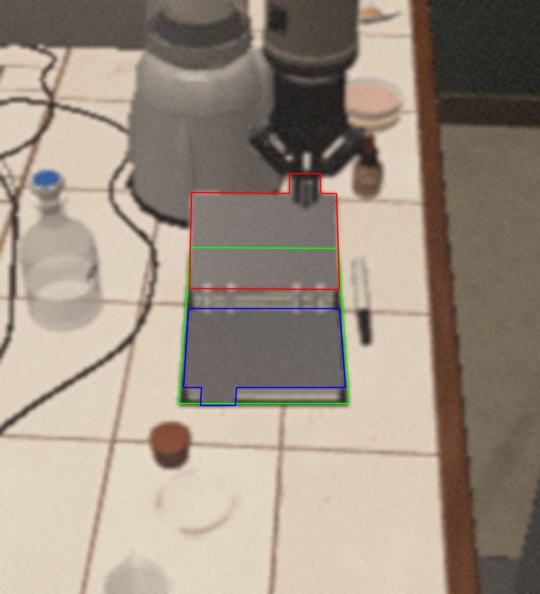

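Request:
play_rows(
  deltas=[
    {"dp": [0.0043,0,0.0029],"yaw": 0,"grip": 255},
    {"dp": [0.0092,0,0.0049],"yaw": 0,"grip": 255},
    {"dp": [0.0141,0,0.0067],"yaw": 0,"grip": 255},
    {"dp": [0.0192,0,0.0082],"yaw": 0,"grip": 255},
    {"dp": [0.0243,0,0.0096],"yaw": 0,"grip": 255},
    {"dp": [0.0295,0,0.0107],"yaw": 0,"grip": 255},
    {"dp": [0.0347,0,0.0115],"yaw": 0,"grip": 255},
    {"dp": [0.0385,0,0.012],"yaw": 0,"grip": 255},
    {"dp": [0.041,0,0.012],"yaw": 0,"grip": 255},
    {"dp": [0.043,0,0.012],"yaw": 0,"grip": 255},
    {"dp": [0.0445,0,0.012],"yaw": 0,"grip": 255},
  ],
)

```text
time_s: 10.85
ee_pos: [0.4719, 0.0055, 0.0446]
eef_rot: [-1.192, 1.571, -2.704]
contact_force: [-0.9, -0.1, -0.2]
finger_gap: 0.0
```

```bash
python3 arc.py
```

```text
10.85 [0.4719 0.0055 0.0446] [-0.9084 -0.1142 -0.2117]
tip in binder [np.float64(-0.04497552214329581), np.float64(-0.10852418411048532), np.float64(0.04459233092819364)]
```

Request:
play_rows(
  deltas=[
    {"dp": [0.0015,0,0],"yaw": 0,"grip": 255},
    {"dp": [0.003,0,0],"yaw": 0,"grip": 255},
    {"dp": [0.0045,0,0],"yaw": 0,"grip": 255},
    {"dp": [0.006,0,0],"yaw": 0,"grip": 255},
    {"dp": [0.0065,0,0],"yaw": 0,"grip": 255},
  ],
)

```text
time_s: 11.35
ee_pos: [0.4719, 0.0055, 0.0381]
eef_rot: [-1.081, 1.571, -2.592]
contact_force: [-0.2, 1.2, -0.0]
finger_gap: 0.0003
```

Request:
play_rows(
  deltas=[
    {"dp": [0.0007,0,0],"yaw": 0,"grip": 255},
    {"dp": [0.0014,0,0],"yaw": 0,"grip": 255},
    {"dp": [0.002,0,0],"yaw": 0,"grip": 255},
    {"dp": [0.002,0,0],"yaw": 0,"grip": 255},
  ],
)

```text
time_s: 11.75
ee_pos: [0.4721, 0.0055, 0.037]
eef_rot: [2.765, 1.57, 1.253]
contact_force: [-7.7, -0.6, 27.5]
finger_gap: 0.0001
```

Request:
play_rows(
  deltas=[
    {"dp": [-0.002,0,0],"yaw": 0,"grip": 255},
    {"dp": [-0.006,0,0],"yaw": 0,"grip": 255},
    {"dp": [-0.02,0,0],"yaw": 0,"grip": 255},
    {"dp": [-0.05,0,0],"yaw": 0,"grip": 255},
    {"dp": [-0.085,0,-0.02],"yaw": 0,"grip": 255},
    {"dp": [-0.12,0,-0.05],"yaw": 0,"grip": 255},
    {"dp": [-0.15,0,-0.09],"yaw": 0,"grip": 255},
    {"dp": [-0.17,0,-0.135],"yaw": 0,"grip": 255},
    {"dp": [-0.18,0,-0.18],"yaw": 0,"grip": 255},
    {"dp": [-0.18,0,-0.21],"yaw": 0,"grip": 255},
    {"dp": [-0.18,0,-0.22],"yaw": 0,"grip": 255},
    {"dp": [-0.18,0,-0.22],"yaw": 0,"grip": 255},
  ],
)

```text
time_s: 12.95
ee_pos: [0.4586, 0.2262, 0.216]
eef_rot: [-0.573, 1.57, -2.083]
contact_force: [0.1, 0.2, 0.7]
finger_gap: -0.0004
```

```bash
python3 arc.py
python3 - <<'E'
from h import *
s=robot.observe()
im0=robot.read_camera("side")[80:300,150:350,::-1]
im=cv2.resize(im0,None,fx=2.7,fy=2.7,interpolation=cv2.INTER_CUBIC);im2=im.copy()
over(im,lambda P:proj("side",P),B,np.pi,k=2.7,o=(150,80))
cv2.imwrite("pics/s8.png",im[150:420,130:400]);a=im2[150:420,130:400]
cv2.imwrite("pics/s8.png",np.hstack([im[150:420,130:400],a]))
im=robot.read_camera("wrist")[:,:,::-1].copy();im3=robot.read_camera("top")[:,:,::-1]
cv2.imwrite("pics/t8.png",cv2.resize(im3[135:235,110:310+20],None,fx=3.5,fy=3.5,interpolation=cv2.INTER_CUBIC))
cv2.imwrite("pics/w8.png",im)
E
```

```text
12.95 [0.4586 0.2262 0.216 ] [0.1005 0.2444 0.6979]
tip in binder [np.float64(-0.04527632044635417), np.float64(0.11256078439594332), np.float64(0.21603618844029543)]
```

View pics/s8.png

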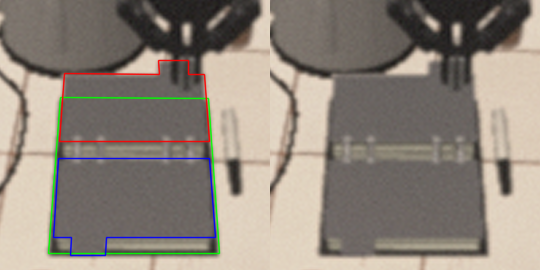

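View pics/t8.png

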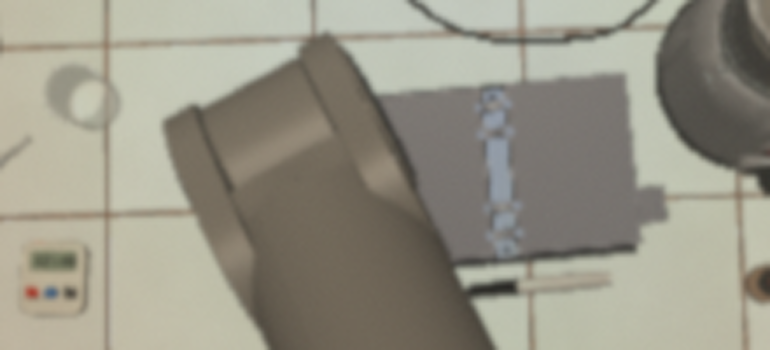

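View pics/w8.png

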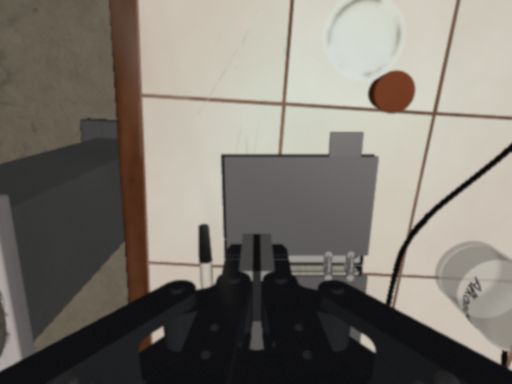

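Run:
```python
from plant import robot
print(robot.hand_in(), robot.observe()["time_s"])
```

```text
the job is handed in; nothing more can be done
the job is handed in; nothing more can be done
```

The upper divider leaf is turned over the spine and lies flat on the right-hand sheets. The job was handed in about 13 s into the 51 s allowed, and no verdict was reported.

- **How it was turned:** With the fingers shut, I pushed the outer edge of the upper tab inward and up along its arc. Past upright I pushed on its face and pressed it down to the stop. I read the force only at the end of each move. It was 4.4 N or less until the leaf was down, and the last press on the stop read 27.5 N vertically.
- **Flatness:** When I pressed on the stop, the tip stood at z = 0.037 m, against the expected leaf top of 0.0375 m. After I withdrew, the side picture matched the model of the leaf flat on the right (pi).
- **Lower leaf:** The side and wrist pictures after withdrawal show it still flat on the left.
- **Things around the binder:** The pen and stopper look unmoved. The arm passed well clear of the timer, beaker, dropper and petri dish. I compared positions only by eye, and not every object was fully in view in the last pictures.
- **Disagreement:** The first binder fit was about 2 mm off in y against the wrist picture, so I corrected it before touching the leaf. No check failed.

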